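Hold the plinth against the étagère's mounting plate

ROBOT

A 6-joint arm with a two-finger parallel gripper is mounted at the origin on the work surface. World frame = base frame: x ahead of the robot, y to its left, z up, the work surface at z = 0. Lengths are in mm, angles in rad, forces in N, time in s.
With the tool pointing down it reaches from about 400 to 925 mm from the base axis. Payload 12.5 kg.
Tool frame: the origin (TCP) lies midway between the tips of the shut fingers; the grasp point (between the pads) lies 19 mm behind it; z points along the fingers, y is the line along which they close (so a half turn about z gives the same grasp; the last joint's range is limited). The gripper opens to 95 mm and grips with 3 to 60 N. Pads are 20 mm wide; open, the fingers measure 119 mm over their backs; the gripper's body (75 mm by 180 mm) begins 59 mm behind the grasp point.
Start: joints at [-1.375, 0.491, 1.559, -0, 1.092, -0.106], TCP at [185.798, -596.763, 214.661] pointing down, gripper open.
Joint ranges: [-3.1, 3.1], [-0.84, 2.19], [0.05, 2.79], [-1.13, 4.28], [0.06, 2.93], [-2.69, 2.69]. Speed limits (rad/s): [2.22, 2.22, 2.79, 3.14, 3.14, 3.14].

INTERFACE

Orientations are given as [roll, pitch, yaw] about the fixed x, y, z axes, in that order (R = Rz(yaw) Ry(pitch) Rx(roll)).
In Python, from cell import env gives the robot as it stands.
- The arm moves only by the tool carry_out, never from a script. Its argument "series" is a list of rows, each a list of 4 numbers: the shift along the world's x, y, z normalised to -1 to 1, where 1 is 5 cm, then the turn about the world's z normalised to -1 to 1, where 1 is 6 degrees. In form: [[x, y, z, turn], ...]. A call has exactly 5 rows; each row shifts and turns the commanded pose from where the row before left it; what a row does not reach is not made up. A row lasts 1/10 s, in which the tool goes at most 50 mm and 8.59 degrees, less where a joint would pass 70% of its speed; a pose out of reach is approached as far as the arm can. A call with a number of a shift or a turn outside -1 to 1 is refused whole. A call with a gripper value outside its range is refused whole. "fingers" is the closure, from -1 (fully open) to 1 (shut), set as the call begins (left out, the last holds). The fingers move at their own pace and stop on an object; the grip force is fixed at half the most. Time passes only in rows, so rows that do not move let the fingers close, or fill a call up. It gives the time, the measured TCP pose, the force, the opening and the grip force at its end, in the units of the state.
- env.state(): the state, without advancing time (a new reading comes with each control period).
- env.read_camera(name): name is "scene" or "top"; returns the picture (384x512x3 uint8, red, green, blue); there is no depth.
- env.calibration(name): a dict with "K" (3x3 intrinsics, pixels), "pose" (4x4, takes a point from camera to world coordinates). Camera axes: x right, y down, z forward; pixel columns grow to the right and rows downward; lengths in mm; the calibration is good to about 2 mm. A picture is of the moment at which its call begins. calibration takes no time and is no camera call.
- env.job_done(): hands the job in; it is judged then, once.
Trained networks look in the newest picture that a camera, given by its name, has taken for a name from the list of things; names that differ only in an ending like _2 or _b are one class to them, and where a whole thing is asked for, a point or a joint stands for the part that bears it (a point fixed in the world has none). Each returns a list of dicts, best first, with "conf" (0 to 1); they miss things now and then, are a little off and sometimes report something else, mostly with a low value. They report only what shows in the picture. A call takes as long as a camera call. They do not tell look-alikes from the thing itself.
- env.look_for(camera, label): "position" ([row, column] as shares, 0 to 1, of the picture: columns of its width, rows of its height, amid what is visible of it).
The state is a dict: "t": time; "joints": joint angles; "qvel": joint speeds; "tau": joint torques, N m; "eef_pos": TCP position; "tcp_rot": TCP orientation; "ft_force": force on the tool from outside, world axes, zero at the start; "moment": the same for the moment, N m; "opening": opening from 0.0 (shut) to 1.0 (fully open); "grip_force": force on a finger pad.
Only numpy, scipy, OpenCV 4.12 (cv2) and the standard library are available. Lean on these libraries where they do the work, as an engineer would, in place of code of your own. Each camera call takes 0.05 s, during which the arm holds its last target. There are 200 camera calls.

TASK

Slide the walnut plinth across the étagère's lowest glass tier, without lifting it, until its brass-edged back sits flat against the small iron mounting plate with their ends lined up, and do not ram it or disturb the pottery and the dish. I am going to screw it on from behind, so be my third hand: press it against the plate with a steady force of about 10 N for at least three seconds, and finish while still pressing like that; do not let go.

Things in the scene. Friction and masses are not known exactly. Their poses are not given: they have to be found in the camera images.
- etagere: Fixed countertop corner étagère, dark iron and glass. Origin on the counter under the centre of its lowest tier, z up. That tier: glass 340 (x) by 580 (y) mm, top 100 mm above the counter. Thin rails along its far (+x) and left (+y) sides, 29 to 41 mm above the glass. Corner posts: far left 270 mm tall, near left and far right 160. The closed tilt-out bin below is not used.
- upper_tier (a point): Centre of the top of the étagère's second, small glass tier, 140 by 140 mm, in its far left corner, 240 mm above the counter: keep the arm clear of it.
- plate: Fixed rigid upright iron plate on the lowest tier near its far side, clipped to the far rail, square to the étagère: 110 wide (y), 45 high (z), 6 thick (x) mm, two brass bushings. Origin at the middle of the lower edge of its front face, on the glass; x is normal to the face, pointing away from the robot into the plate, y along the face, z up.
- plate_face (a point): Same point as the plate's origin: middle of the lower edge of the plate's front face; same axes as the plate.
- plinth: Loose walnut block 60 deep (x), 110 wide (y), 40 high (z) mm, 0.2 to 0.35 kg, flat on the lowest tier. Origin at the centre of its underside. Its back is the +x face (x +30 mm), with two brass inserts and a thin brass strip along that edge of its top; it is turned roughly to the plate at the start. The front (-x) face is plain.
- plinth_back (a point): Middle of the lower edge of the plinth's back face, same axes as the plinth. It coincides with point plate_face when the plinth is in place.
- pot: Loose miniature black-on-black pot, 60 mm across, 48 mm tall, on the small upper tier. Leave alone. Origin: centre of its underside.
- canteen: Loose round terracotta canteen standing on the lowest tier, 62 mm across, 38 mm thick, 77 mm tall. Leave alone. Origin: centre of its underside.
- bear: Loose small blue ceramic bear on the lowest tier, 80 mm long, 30 mm wide, 49 mm tall. Leave alone. Origin: centre of its underside.
- dish: Loose shallow brushed aluminium dish on the lowest tier, 84 mm across, 20 mm tall. Leave alone. Origin: centre of its underside.
Things that resemble listed ones, but are neither listed nor needed, are in the scene too. What is shaped like the plinth but green is not meant.

How it is judged:
By the outcome, as a careful person would: the job done as asked, in the order asked, and still so for the second after the job is handed in, while the arm keeps its last pose, push and grip.
It also fails if it takes over 61 s, if anything falls off the work surface, if the arm or the gripper's body presses on something with over 40 N, if the wrist force passes 120 N, or if a joint passes its speed limit or range.

## Working session

There is one attempt and no reset: what is moved stays moved. The work goes in short steps, Python scripts to look and compute and a tool call to move; the robot and the scene stay as the last step left them, time stands still between calls to the robot, and variables do not carry over. Pictures are saved under pics/ and viewed, at most 10 in all, crops included, and the job is handed in when it is done.

Besides the shell and the picture viewer there is one more tool, called after "Request:" as name(argument=value, ...) on one line, values as JSON. carry_out: Moves the arm, as the interface text tells. Its arguments: {"type":"object","properties":{"series":{"type":"array","items":{"type":"array","items":{"type":"number","minimum":-1,"maximum":1}}},"fingers":{"type":"number"}},"required":["series"]}

```bash
mkdir -p pics
python3 - <<'E'
from cell import env
import cv2,numpy as np
for c in("scene","top"):
    im=env.read_camera(c); cv2.imwrite(f"pics/{c}0.png",cv2.resize(im[:,:,::-1],(800,600),interpolation=cv2.INTER_CUBIC))
    print(c,np.round(env.calibration(c)["K"],1).tolist(),np.round(env.calibration(c)["pose"],3).tolist())
    for l in("plinth","plate","etagere","canteen","bear","dish","pot"):
        print(l,[(round(d["position"][0]*384),round(d["position"][1]*512),round(d["conf"],2)) for d in env.look_for(c,l)])
s=env.state();print(s)
E
```

```text
scene [[399.6, 0.0, 255.9], [0.0, 399.6, 194.7], [0.0, 0.0, 1.0]] [[0.198, 0.788, -0.582, 1124.621], [0.98, -0.149, 0.132, -196.52], [0.017, -0.597, -0.802, 935.331], [0.0, 0.0, 0.0, 1.0]]
plinth [(199, 378, 0.73), (267, 114, 0.62), (187, 238, 0.55), (226, 271, 0.55)]
plate [(248, 255, 0.65)]
etagere [(225, 271, 0.89)]
canteen [(188, 163, 0.67)]
bear [(233, 168, 0.56)]
dish [(169, 338, 0.8)]
pot [(201, 376, 0.95), (188, 235, 0.36)]
top [[386.5, 0.0, 256.8], [0.0, 386.5, 188.3], [0.0, 0.0, 1.0]] [[0.023, -0.994, 0.108, 460.054], [-1.0, -0.021, 0.018, -73.944], [-0.015, -0.108, -0.994, 1167.014], [0.0, 0.0, 0.0, 1.0]]
plinth [(181, 386, 0.95), (218, 276, 0.91)]
plate [(143, 273, 0.75)]
etagere [(183, 249, 0.72), (218, 276, 0.44)]
canteen [(230, 346, 0.68), (144, 274, 0.39)]
bear [(175, 344, 0.58)]
dish [(216, 172, 0.59)]
pot [(126, 165, 0.88)]
{'t': 0.8, 'joints': array([-1.37458874e+00,  4.90877741e-01,  1.55889261e+00,  7.29828292e-06,
        1.09168887e+00, -1.05615060e-01]), 'qvel': array([ 9.41688895e-04, -8.84306904e-04,  3.42564910e-04, -4.69261567e-04,
       -6.32096216e-04,  9.04906581e-05]), 'tau': array([ 1.35266859e-03, -6.12407327e+01, -2.58421487e+01,  6.93346979e-02,
        4.44644771e-02, -2.01272547e-05]), 'eef_pos': array([ 185.80718031, -596.76676177,  214.67732838]), 'tcp_rot': array([3.14145928e+00, 7.62606606e-06, 3.01819279e-01]), 'ft_force': array([ 0.05347777, -0.33057005, -0.37748526]), 'moment': array([0.031023  , 0.00973106, 0.00048222]), 'grip_force': 0.0, 'opening': 1.0004052339130232}
```

View pics/scene0.png

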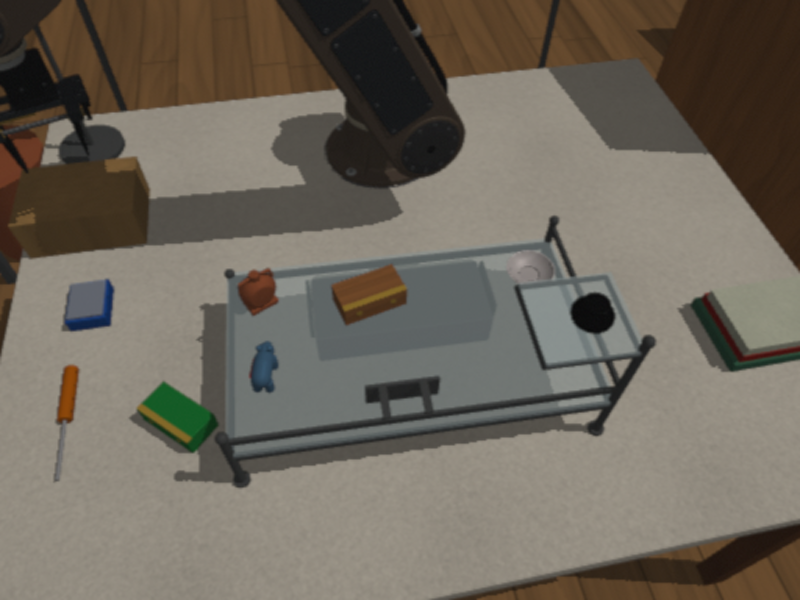

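View pics/top0.png

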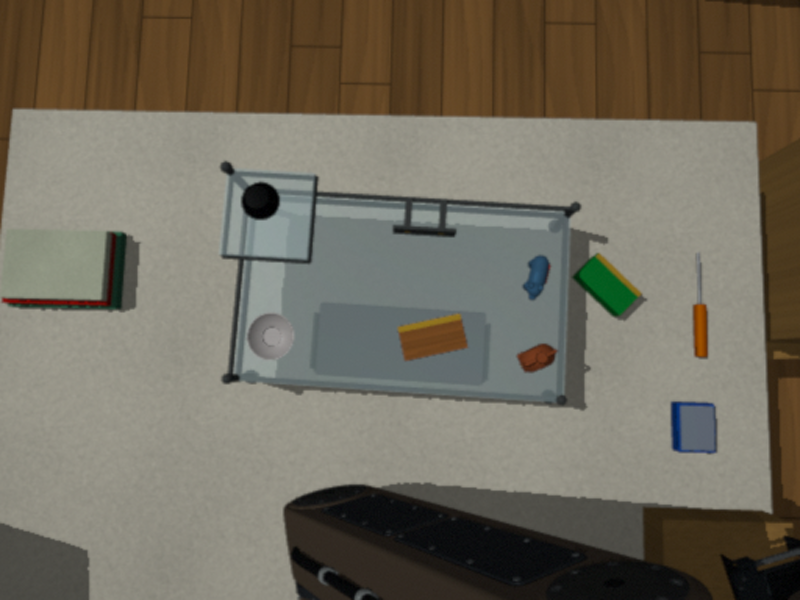

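Top view (800×600 scale): the walnut plinth with its brass strip is at (432,337). The plate is at (425,231), bear (537,276), canteen (537,357), dish (270,337), and pot on the upper tier (260,200). Things that could be taken for the plinth: the green block with a yellow edge at (607,285), the blue box at (694,427), the cardboard box at the lower right, and the books at (62,268). I choose the walnut one at (432,337), and check it in a crop.

```bash
cat > h.py <<'E'
from cell import env
import cv2,numpy as np
def ray(c,uv,z):
    k=env.calibration(c);uv=np.atleast_2d(np.array(uv,float));K=k["K"];P=np.array(k["pose"])
    d=np.c_[(uv[:,0]-K[0][2])/K[0][0],(uv[:,1]-K[1][2])/K[1][1],np.ones(len(uv))]@P[:3,:3].T
    o=P[:3,3];return (o+d*((z-o[2])/d[:,2])[:,None])[:,:2]
def proj(c,p):
    k=env.calibration(c);P=np.array(k["pose"]);q=(np.atleast_2d(p)-P[:3,3])@P[:3,:3]
    q=q@np.array(k["K"]).T;return q[:,:2]/q[:,2:]
def plinth(c,im,near):
    """rectangle round the walnut+brass blob"""
    h=cv2.cvtColor(im,cv2.COLOR_RGB2HSV);m=cv2.inRange(h,(8,120,60),(32,255,255))
    n,l,s,ce=cv2.connectedComponentsWithStats(m)
    i=min((i for i in range(1,n) if s[i,4]>150),key=lambda i:np.hypot(*(ce[i]-near)))
    return (l==i).astype(np.uint8)
E
python3 - <<'E'
from h import *
t=env.read_camera("top");s=env.read_camera("scene")
a=cv2.resize(t[120:250,230:330],None,fx=4.5,fy=4.5,interpolation=cv2.INTER_CUBIC)
b=cv2.resize(s[160:275,200:290],None,fx=3.6,fy=3.6,interpolation=cv2.INTER_CUBIC)
o=np.zeros((600,800,3),np.uint8);o[:585,:450]=a;o[:414,460:784]=b
cv2.imwrite("pics/crop.png",o[:,:,::-1])
m=plinth("top",t,(276,217));print(m.sum(),cv2.minAreaRect(cv2.findNonZero(m)))
r=cv2.boxPoints(cv2.minAreaRect(cv2.findNonZero(m)));print(ray("top",r,140).round(1).tolist())
E
```

```text
883 ((276.3731689453125, 215.24147033691406), (21.860868453979492, 40.43912124633789), 77.90524291992188)
[[516.6, -50.2], [541.5, -154.8], [485.1, -167.6], [460.4, -63.6]]
```

View pics/crop.png

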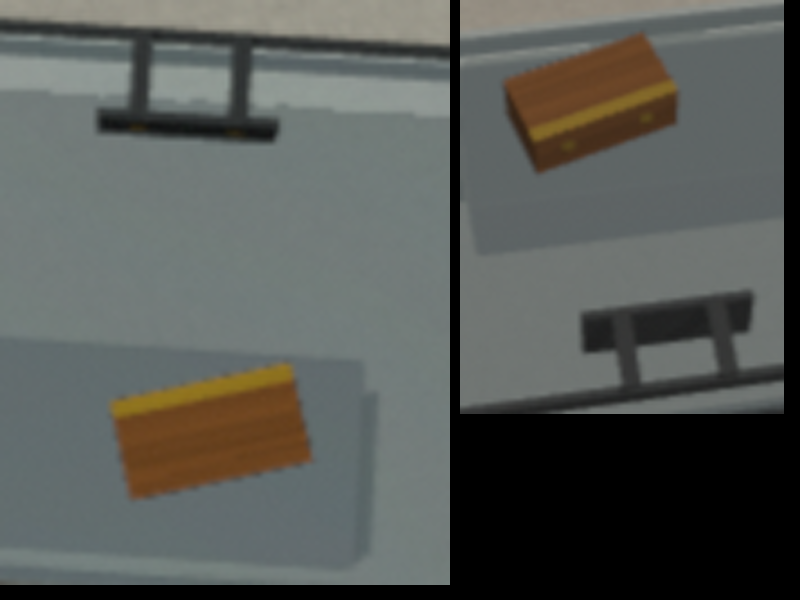

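The crop confirms it: a walnut block with a brass strip on its far edge and two inserts facing the plate. Its top corners in the crop are about (111,402), (292,364), (311,461) and (132,499). The lower front edge of the plate runs (97,131) to (276,141).

Run:
```python
from h import *
f=lambda U:(np.array(U,float)+.5)/4.5-.5+[230,120]
g=lambda U:(np.array(U,float)-[460,0]+.5)/3.6-.5+[200,160]
def show(n,p): 
    d=p[1]-p[0];print(n,p.round(1).tolist(),"len",np.linalg.norm(d).round(1),"mid",p.mean(0).round(1),"dir",np.degrees(np.arctan2(d[0],-d[1])).round(1))
show("plate low front",ray("top",f([(97,131),(276,141)]),100))
show("plate top front",ray("top",f([(98,119),(278,125)]),145)); show("plate top back",ray("top",f([(98,110),(278,119)]),145))
show("scene plate top front (R,L)",ray("scene",g([(583,314),(752,292)]),145))
show("plinth back top",ray("top",f([(111,402),(292,364)]),140))
show("plinth front top",ray("top",f([(132,499),(311,461)]),140))
show("sc plinth back top",ray("scene",g([(537,138),(676,86)]),140))
show("sc plinth front top",ray("scene",g([(505,80),(647,35)]),140))
h=lambda U:(np.array(U,float)+.5)*.64-.5
show("rail far",ray("top",h([(318,195),(567,209)]),141))
show("tier near edge",ray("top",h([(240,380),(560,401)]),100))
show("posts far", np.r_[ray("top",h([(226,167)]),270),ray("top",h([(574,209)]),160)])
for n,u,z in(("bear",(537,277),125),("canteen",(537,357),140),("dish",(270,337),110),("upper tier L/R/near",(311,262),240)):print(n,ray("top",h([u]),z).round())
```

```text
plate low front [[687.4, -36.4], [683.2, -148.1]] len 111.8 mid [685.3 -92.3] dir -2.1
plate top front [[685.1, -38.4], [683.5, -146.0]] len 107.6 mid [684.3 -92.2] dir -0.8
plate top back [[690.6, -38.3], [687.2, -146.0]] len 107.7 mid [688.9 -92.1] dir -1.8
scene plate top front (R,L) [[684.7, -144.4], [689.3, -37.0]] len 107.4 mid [687.  -90.7] dir 177.6
plinth back top [[516.2, -50.1], [541.0, -156.6]] len 109.3 mid [ 528.6 -103.3] dir 13.1
plinth front top [[459.5, -63.8], [484.1, -168.4]] len 107.5 mid [ 471.8 -116.1] dir 13.2
sc plinth back top [[541.1, -152.2], [514.4, -49.5]] len 106.1 mid [ 527.8 -100.9] dir -165.4
sc plinth front top [[486.8, -166.9], [464.6, -60.6]] len 108.6 mid [ 475.7 -113.7] dir -168.2
rail far [[742.9, 94.1], [726.1, -338.1]] len 432.6 mid [ 734.5 -122. ] dir -2.2
tier near edge [[418.7, 225.6], [395.7, -334.3]] len 560.4 mid [407.2 -54.3] dir -2.4
posts far [[748.7, 216.4], [721.4, -345.1]] len 562.1 mid [735.1 -64.3] dir -2.8
bear [[ 609. -290.]]
canteen [[ 470. -286.]]
dish [[495. 174.]]
upper tier L/R/near [[609.  85.]]
```

Plinth centre is about (500.5,-108.5) at yaw 13.2°. Plate face is about (686,-91.5) at yaw -2.3°. The lengths agree with the given 110 mm. Plan: grip it lightly across its depth, slide and turn it to about 30 mm short of the plate, release, then push from the front with two spread fingers.

Request:
carry_out(series=[[0.42,0.65,0,0.955],[0.42,0.65,0,0.955],[0.42,0.65,0,0.955],[0.42,0.65,0,0.955],[0.42,0.65,0,0.955]])

```text
t: 1.4
eef_pos: [291.4, -432.9, 214.8]
tcp_rot: [3.141, 0.0, 0.806]
ft_force: [0.7, -0.2, -0.3]
opening: 0.998
grip_force: 0.0
```

Request:
carry_out(series=[[0.42,0.65,0,0.955],[0.42,0.65,0,0.955],[0.42,0.65,0,0.955],[0.42,0.65,0,0.955],[0.42,0.65,0,0.955]])

```text
t: 1.9
eef_pos: [396.5, -270.4, 214.9]
tcp_rot: [3.141, 0.0, 1.306]
ft_force: [0.2, -1.5, 0.2]
opening: 0.999
grip_force: 0.0
```

Request:
carry_out(series=[[0.42,0.65,0,0.955],[0.42,0.65,0,0.955],[0.42,0.65,0,0.955],[0.42,0.65,0,0.955],[0.42,0.65,0,0.955]])

```text
t: 2.4
eef_pos: [501.6, -107.8, 214.9]
tcp_rot: [3.141, 0.0, 1.806]
ft_force: [0.1, -0.4, 0.1]
opening: 1.001
grip_force: 0.0
```

Request:
carry_out(series=[[0,0,0,0],[0,0,0,0],[0,0,0,0],[0,0,0,0],[0,0,0,0]])

```text
t: 2.9
eef_pos: [500.5, -110.1, 214.7]
tcp_rot: [3.141, 0.0, 1.8]
ft_force: [0.3, -0.5, -0.1]
opening: 0.999
grip_force: 0.0
```

Request:
carry_out(series=[[0,0,-0.24,0],[0,0,-0.24,0],[0,0,-0.24,0],[0,0,-0.24,0],[0,0,-0.24,0]])

```text
t: 3.4
eef_pos: [500.6, -109.2, 153.3]
tcp_rot: [-3.141, -0.0, 1.802]
ft_force: [-0.3, -0.2, -0.0]
opening: 1.001
grip_force: 0.0
```

Run:
```python
from h import *
s=env.read_camera("scene");t=env.read_camera("top")
a=cv2.resize(s[120:280,140:340],None,fx=4,fy=3.75,interpolation=cv2.INTER_CUBIC)
cv2.imwrite("pics/pre.png",a[:,:,::-1])
```

```text
(no output)
```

View pics/pre.png

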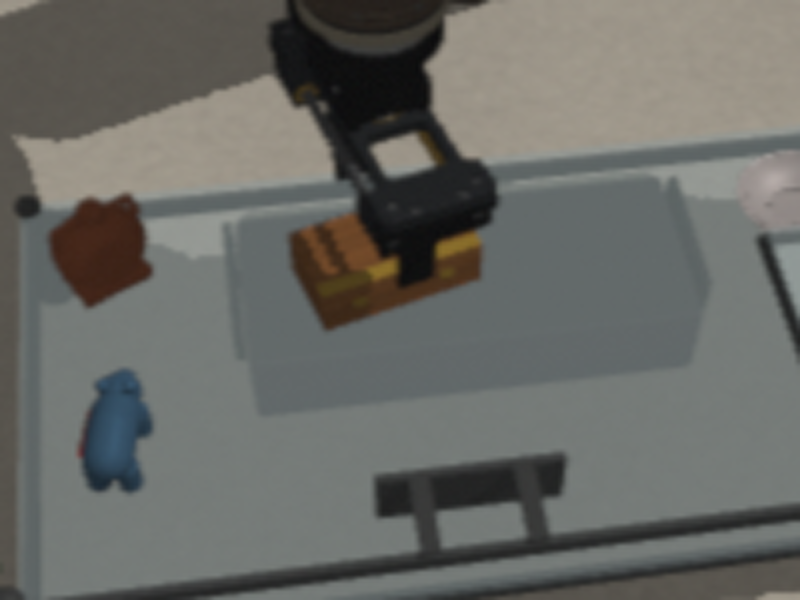

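The open gripper straddles the plinth across its depth. The back finger is at (415,260), between the two inserts and clear of the back face. I go down and close.

Request:
carry_out(series=[[0,0,-0.2,0],[0,0,-0.2,0],[0,0,-0.2,0],[0,0,-0.2,0],[0,0,0,0]])

```text
t: 4.0
eef_pos: [500.2, -109.1, 113.3]
tcp_rot: [-3.14, -0.001, 1.802]
ft_force: [-1.1, 0.2, 0.3]
opening: 0.997
grip_force: 0.0
```

Request:
carry_out(series=[[0,0,0,0],[0,0,0,0],[0,0,0,0],[0,0,0,0],[0,0,0,0]], fingers=0.0)

```text
t: 4.5
eef_pos: [500.8, -109.3, 114.9]
tcp_rot: [3.141, 0.0, 1.802]
ft_force: [-3.4, -0.9, 1.1]
opening: 0.639
grip_force: 2.2
```

Request:
carry_out(series=[[0,0,0,0],[0,0,0,0],[0,0,0,0],[0,0,0,0],[0,0,0,0]])

```text
t: 5.0
eef_pos: [500.8, -109.3, 114.9]
tcp_rot: [3.141, 0.0, 1.802]
ft_force: [-1.5, 0.2, 5.9]
opening: 0.626
grip_force: 30.0
```

Request:
carry_out(series=[[0.1,0.02,0,-0.1],[0.15,0.025,0,-0.18],[0.18,0.03,0,-0.18],[0.18,0.03,0,-0.18],[0.18,0.03,0,-0.18]])

```text
t: 5.5
eef_pos: [539.7, -102.5, 114.9]
tcp_rot: [-3.14, -0.0, 1.715]
ft_force: [-7.7, -1.2, 10.2]
opening: 0.624
grip_force: 30.0
```

Request:
carry_out(series=[[0.18,0.03,0,-0.18],[0.18,0.03,0,-0.18],[0.18,0.03,0,-0.18],[0.18,0.03,0,-0.18],[0.18,0.03,0,-0.18]])

```text
t: 6.0
eef_pos: [584.7, -95.0, 114.9]
tcp_rot: [-3.14, -0.0, 1.621]
ft_force: [-6.5, -0.6, 8.6]
opening: 0.626
grip_force: 30.0
```

Request:
carry_out(series=[[0.18,0.03,0,-0.18],[0.18,0.03,0,-0.18],[0.18,0.03,0,-0.18],[0.18,0.03,0,-0.18],[0.09,0.01,0,-0.13]])

```text
t: 6.5
eef_pos: [625.5, -88.4, 114.9]
tcp_rot: [-3.14, 0.0, 1.532]
ft_force: [-8.7, -0.8, 11.9]
opening: 0.629
grip_force: 30.0
```

Run:
```python
from h import *
s=env.read_camera("scene")
a=cv2.resize(s[180:280,190:320],None,fx=6,fy=6,interpolation=cv2.INTER_CUBIC)
cv2.imwrite("pics/slid.png",a[:,:,::-1]);q=env.state();print(q["eef_pos"],q["tcp_rot"],q["ft_force"])
```

```text
[626.01287896 -88.4290133  114.91133408] [-3.14075426e+00  8.31238182e-05  1.53155301e+00] [-1.45202886  0.52251172  7.38099691]
```

View pics/slid.png

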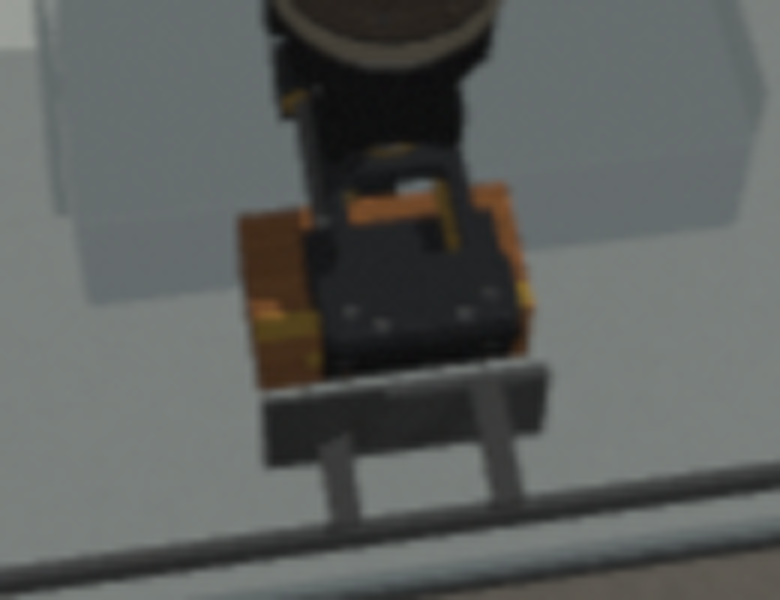

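The plinth stands square in front of the plate, with the back finger still clear of it. I release, rise and back off to look.

Request:
carry_out(series=[[0,0,0,0],[0,0,0,0],[0,0,0,0],[0,0,0,0],[0,0,0,0]], fingers=-0.6)

```text
t: 7.05
eef_pos: [625.8, -88.5, 114.6]
tcp_rot: [-3.142, -0.0, 1.533]
ft_force: [0.5, 0.6, 0.5]
opening: 0.799
grip_force: 0.0
```

Request:
carry_out(series=[[0,0,0.2,0],[0,0,0.3,0],[0,0,0.4,0],[0,0,0.4,0],[0,0,0.2,0]])

```text
t: 7.55
eef_pos: [626.3, -88.6, 192.1]
tcp_rot: [3.139, 0.001, 1.533]
ft_force: [-0.8, -0.8, 0.4]
opening: 0.8
grip_force: 0.0
```

Request:
carry_out(series=[[-0.6,0,0.1,-1],[-0.6,0,0.1,-1],[-0.6,0,0.1,-1],[-0.6,0,0,-1],[-0.6,0,0,-1]], fingers=-0.2)

```text
t: 8.05
eef_pos: [474.5, -88.4, 204.9]
tcp_rot: [3.141, -0.0, 1.005]
ft_force: [0.5, -0.1, 0.7]
opening: 0.602
grip_force: 0.0
```

Request:
carry_out(series=[[-0.2,0,0,-1],[0,0,0,-1],[0,0,0,-1],[0,0,0,-1],[0,0,0,-1]])

```text
t: 8.55
eef_pos: [465.7, -88.5, 204.8]
tcp_rot: [3.141, -0.0, 0.481]
ft_force: [0.8, -0.1, 0.9]
opening: 0.598
grip_force: 0.0
```

Request:
carry_out(series=[[0,0,0,-1],[0,0,0,-1],[0,0,0,-1],[0,0,0,-1],[0,0,0,-1]])

```text
t: 9.05
eef_pos: [465.7, -88.5, 204.8]
tcp_rot: [3.141, -0.0, -0.042]
ft_force: [0.5, 0.0, -0.3]
opening: 0.6
grip_force: 0.0
```

Run:
```python
from h import *
s=env.read_camera("scene");t=env.read_camera("top")
o=np.zeros((600,800,3),np.uint8);o[:420,:400]=cv2.resize(t[130:200,240:307][:, :],(400,420),interpolation=cv2.INTER_CUBIC)
o[:480,405:800]=cv2.resize(s[190:270,220:286],(395,480),interpolation=cv2.INTER_CUBIC)
cv2.imwrite("pics/rel.png",o[:,:,::-1]);q=env.state();print(q["eef_pos"],q["tcp_rot"],q["ft_force"],q["opening"])
# predicted corners if centre (626,-88.4), yaw -2.25
a=np.radians(-2.25);R=np.array([[np.cos(a),-np.sin(a)],[np.sin(a),np.cos(a)]])
C=[(30,55),(30,-55),(-30,-55),(-30,55)]
W=np.array([[626,-88.4]]+0*[0])+np.array(C)@R.T
print((proj("top",np.c_[W,[140]*4])-[240,130]).round(2).tolist(),(proj("scene",np.c_[W,[140]*4])-[220,190]).round(2).tolist())
```

```text
[465.70495975 -88.49030355 204.78524591] [ 3.14148163e+00 -2.20288472e-05 -3.95340231e-02] [ 0.34294334 -0.94369457 -0.62282796] 0.6021502483338453
[[9.79, 26.24], [50.55, 28.62], [49.37, 50.69], [8.36, 48.24]] [[58.48, 40.22], [11.56, 46.34], [8.45, 24.86], [53.69, 19.24]]
```

View pics/rel.png

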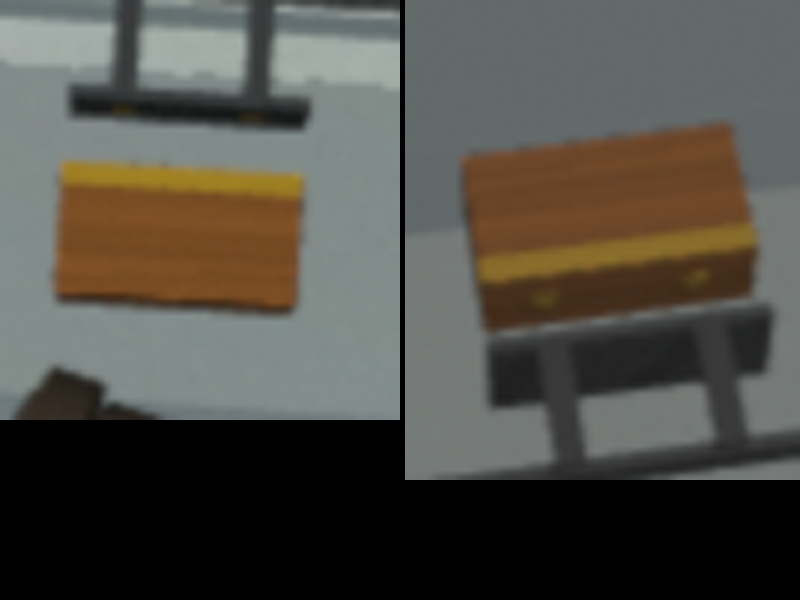

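Top crop: the plinth's back top edge runs (62,162) to (304,176). The lower front edge of the plate runs (70,115) to (306,128), so they are nearly parallel. I measure the lateral offset and yaw at sub-pixel level.

```bash
cat >> h.py <<'E'
yaw=np.radians(-2.3);ex=np.array([np.cos(yaw),np.sin(yaw)]);ey=np.array([-ex[1],ex[0]])
def cross(v,lo,hi):
    """sub-pixel position of strongest step of v between lo and hi"""
    g=np.abs(np.gradient(cv2.GaussianBlur(v.astype(np.float32).reshape(1,-1),(0,0),.8).ravel()));w=g[lo:hi]
    i=lo+int(np.argmax(w));a=g[max(i-2,0):i+3];return (np.arange(i-2,i+3)*a).sum()/a.sum()
E
python3 - <<'E'
from h import *
acc={}
for k in range(4):
  t=env.read_camera("top").astype(float);s=env.read_camera("scene").astype(float)
  g=t.sum(2);b=t[:,:,0]-t[:,:,2]
  # top: plate ends, rows at front face (heights interpolate top z145 row->bottom z100 row); plinth ends
  for r in(147,148,149):
    acc.setdefault(("plL",r),[]).append(cross(g[r],246,256)); acc.setdefault(("plR",r+1),[]).append(cross(g[r+1],285,297))
  for r in(162,166,170,174): acc.setdefault(("wL",r),[]).append(cross(b[r],244,256));acc.setdefault(("wR",r),[]).append(cross(b[r],284,296))
  for c in(255,260,265,270,275,280,285): acc.setdefault(("wB",c),[]).append(cross(b[:,c],153,163)); acc.setdefault(("pF",c),[]).append(cross(g[:,c],148,154))
pts={}
for (n,i),v in acc.items():
  m=np.mean(v); uv=(m,i) if n in("plL","plR","wL","wR") else (i,m)
  z={"p":122,"w":140}[n[0]]
  if n=="pF": z=100
  p=ray("top",[uv],z)[0]; pts.setdefault(n,[]).append(p)
for n,P in pts.items():
  P=np.array(P);print(n,"lat",(P@ey).round(1).tolist(),"dep",(P@ex).round(1).tolist())
for n in("wB","pF"):
  P=np.array(pts[n]);f=np.polyfit(P[:,1],P[:,0],1);print(n,"yaw",-np.degrees(np.arctan(f[0])))
for n in("wL","wR"):
  P=np.array(pts[n]);f=np.polyfit(P[:,0],P[:,1],1);print(n,"yaw",np.degrees(np.arctan(f[0])))
# scene, hand-picked corners
g=lambda U:(np.array(U,float)-[405,0]+.5)/[395/66,6]-.5+[220,190]
P=ray("scene",g([(480,262),(756,228)]),140);Q=ray("scene",g([(488,340),(773,306)]),145)
print("scene plinth lat",P@ey,"plate lat",Q@ey, "dep",P@ex,Q@ex)
E
```

```text
plL lat [-9.5, -9.9, -9.7] dep [688.4, 685.7, 682.8]
plR lat [-119.8, -119.5, -118.8] dep [692.2, 689.4, 686.6]
wL lat [-9.2, -8.5, -8.8, -9.2] dep [643.3, 632.3, 621.4, 610.6]
wR lat [-117.3, -117.4, -117.6, -117.4] dep [649.8, 638.9, 628.0, 617.1]
wB lat [-22.3, -35.8, -49.3, -62.8, -76.3, -89.8, -103.2] dep [658.9, 659.0, 659.1, 659.3, 659.4, 659.1, 659.2]
pF lat [-19.6, -33.7, -47.8, -61.8, -75.9, -89.9, -104.0] dep [687.6, 687.7, 687.4, 687.6, 687.7, 687.1, 687.3]
wB yaw -2.102981055377519
pF yaw -2.531204112786151
wL yaw -2.232914230389392
wR yaw -2.1164758546658096
scene plinth lat [-115.89777445   -7.35848902] plate lat [-117.35710618   -8.52977668] dep [651.08601581 651.81098459] [688.27243082 689.89699218]
```

The plinth sits 1.3 mm too far left, and both cameras agree. The gap to the plate is about 28 mm and the yaw is right. I come down in front of it with spread fingers, then push slightly diagonally.

Request:
carry_out(series=[[0.24,0.03,-0.3,0],[0.24,0.02,-0.4,0],[0.24,0,-0.4,0],[0.24,0,-0.4,0],[0.24,0,-0.28,0]])

```text
t: 10.05
eef_pos: [526.0, -85.9, 114.4]
tcp_rot: [-3.141, 0.001, -0.037]
ft_force: [-0.3, -0.4, 0.2]
opening: 0.598
grip_force: 0.0
```

Request:
carry_out(series=[[0.24,0,0,0],[0.2,0,0,0],[0.2,0,0,0],[0.16,0,0,0],[0.06,0,0,0]])

```text
t: 10.55
eef_pos: [569.7, -86.1, 116.2]
tcp_rot: [3.141, -0.001, -0.038]
ft_force: [-0.1, -0.3, -0.1]
opening: 0.6
grip_force: 0.0
```

Request:
carry_out(series=[[0.06,-0.002,0,0],[0.06,-0.002,0,0],[0.06,-0.002,0,0],[0.06,-0.002,0,0],[0.06,-0.002,0,0]])

```text
t: 11.05
eef_pos: [584.0, -86.5, 115.7]
tcp_rot: [3.142, -0.0, -0.038]
ft_force: [0.6, -0.6, 0.2]
opening: 0.603
grip_force: 0.0
```

Request:
carry_out(series=[[0.04,-0.0035,0,0],[0.04,-0.0035,0,0],[0.04,-0.0035,0,0],[0.04,-0.0035,0,0],[0.04,-0.0035,0,0]])

```text
t: 11.55
eef_pos: [593.9, -87.4, 115.6]
tcp_rot: [3.142, 0.0, -0.038]
ft_force: [-2.0, 0.3, 1.0]
opening: 0.598
grip_force: 1.2
```

Request:
carry_out(series=[[0.04,-0.0035,0,0],[0.04,-0.0035,0,0],[0.04,-0.0035,0,0],[0.04,-0.0035,0,0],[0.04,-0.0035,0,0]])

```text
t: 12.05
eef_pos: [604.0, -88.2, 115.6]
tcp_rot: [3.142, 0.0, -0.038]
ft_force: [-1.8, 0.2, 0.3]
opening: 0.602
grip_force: 1.1
```

```bash
cat > m.py <<'E'
from h import *
D={}
for k in range(3):
  t=env.read_camera("top").astype(float);b=t[:,:,0]-t[:,:,2];g=t.sum(2)
  m=plinth("top",t.astype(np.uint8),(270,160));r=np.where(m.sum(1)>20)[0];r0,r1=r.min()+3,r.max()-6
  for q in range(r0,r1,2):
    for n,lo,hi in(("wL",243,257),("wR",284,298)): D.setdefault(n,[]).append(ray("top",[(cross(b[q],lo,hi),q)],140)[0])
  rb=r.min()
  for c in range(255,287,3): D.setdefault("wB",[]).append(ray("top",[(c,cross(b[:,c],rb-5,rb+4))],140)[0])
for n,P in D.items():
  P=np.array(P);print(n,"lat",np.median(P@ey).round(1),"dep",np.median(P@ex).round(1))
P=np.array(D["wB"]);print("yaw",-np.degrees(np.arctan(np.polyfit(P[:,1],P[:,0],1)[0])).round(2))
q=env.state();p=q["eef_pos"][:2];print("tcp dep",p@ex,"lat",p@ey,q["ft_force"])
E
python3 m.py
```

```text
Traceback (most recent call last):
  File "m.py", line 9, in <module>
    for c in range(255,287,3): D.setdefault("wB",[]).append(ray("top",[(c,cross(b[:,c],rb-5,rb+4))],140)[0])
                                                                          ~~~~~^^^^^^^^^^^^^^^^^^
  File "h.py", line 20, in cross
    i=lo+int(np.argmax(w));a=g[max(i-2,0):i+3];return (np.arange(i-2,i+3)*a).sum()/a.sum()
             ~~~~~~~~~^^^
ValueError: attempt to get argmax of an empty sequence
```

Run:
```python
from h import *
t=env.read_camera("top");s=env.read_camera("scene")
o=np.zeros((600,800,3),np.uint8);o[:420,:402]=cv2.resize(t[130:200,240:307],(402,420),interpolation=cv2.INTER_CUBIC)
o[:480,404:800]=cv2.resize(s[190:270,220:286],(396,480),interpolation=cv2.INTER_CUBIC)
cv2.imwrite("pics/mid.png",o[:,:,::-1])
```

```text
(no output)
```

View pics/mid.png

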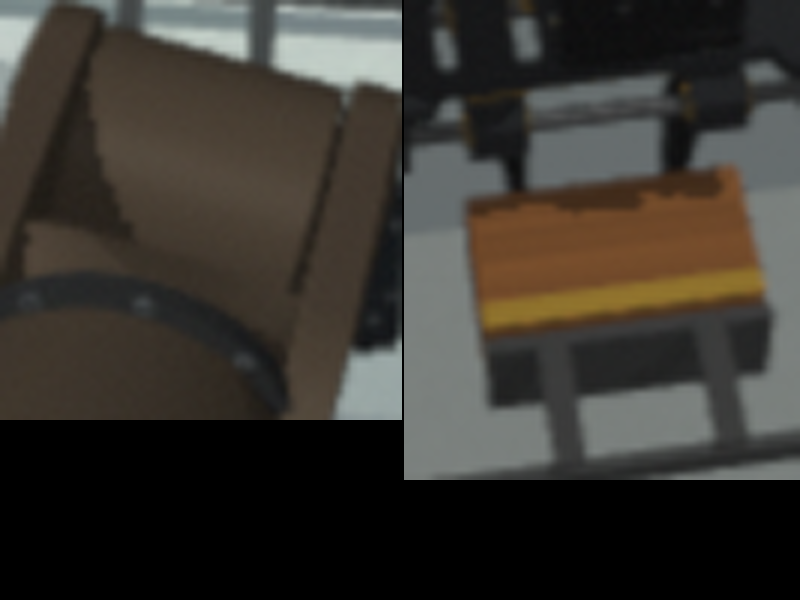

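Top view is blocked by the arm. In the scene view the two fingers press squarely on the front face. The back top edge runs (485,330) to (766,294) and the plate's top edge (488,345) to (773,308).

Run:
```python
from h import *
g=lambda U,w:(np.array(U,float)-[w[0],0]+.5)/[w[1],6]-.5+[220,190]
for n,w,A,B in(("rel",(405,395/66),[(483,283),(757,245)],[(488,340),(773,306)]),("mid",(404,6),[(485,330),(766,294)],[(488,345),(773,308)])):
  P=ray("scene",g(A,w),140);Q=ray("scene",g(B,w),145)
  print(n,"plinth",P.mean(0)@ey,P.mean(0)@ex,"plate",Q.mean(0)@ey,Q.mean(0)@ex, (P@ey).ptp() if hasattr(P,'ptp') else np.ptp(P@ey))
p=env.state()["eef_pos"];print(p[:2]@ex,p[:2]@ey)
```

```text
rel plinth -62.18893715596147 660.0120974027924 plate -62.94344142976937 689.0847114976859 107.45703270548132
mid plinth -63.3241106674751 681.3035346880197 plate -63.004185178334666 690.5907523436292 108.20780846693887
607.2559672579775 -64.00808552063019
```

Aligned to within about 0.4 mm. I go on straight along the plate normal and slow down.

Request:
carry_out(series=[[0.03,-0.0015,0,0],[0.03,-0.0015,0,0],[0.03,-0.0015,0,0],[0.02,-0.001,0,0],[0.02,-0.001,0,0]])

```text
t: 12.7
eef_pos: [610.3, -88.6, 115.6]
tcp_rot: [3.142, 0.0, -0.038]
ft_force: [-2.2, 0.6, 0.9]
opening: 0.602
grip_force: 1.1
```

Request:
carry_out(series=[[0.01,-0.0004,0,0],[0.01,-0.0004,0,0],[0.01,-0.0004,0,0],[0.01,-0.0004,0,0],[0.01,-0.0004,0,0]])

```text
t: 13.2
eef_pos: [612.0, -88.6, 115.6]
tcp_rot: [-3.141, 0.002, -0.038]
ft_force: [-9.0, -0.2, 5.6]
opening: 0.598
grip_force: 4.4
```

Request:
carry_out(series=[[0,0,0,0],[0,0,0,0],[0,0,0,0],[0,0,0,0],[0,0,0,0]])

```text
t: 13.7
eef_pos: [612.0, -88.6, 115.7]
tcp_rot: [-3.141, 0.002, -0.038]
ft_force: [-7.1, -0.4, 3.8]
opening: 0.597
grip_force: 3.5
```

Run:
```python
from h import *
s=env.read_camera("scene")
o=np.zeros((600,800,3),np.uint8);o=cv2.resize(s[205:265,225:285],(600,600),interpolation=cv2.INTER_CUBIC)
cv2.imwrite("pics/fin.png",o[:,:,::-1]);q=env.state();print(q["eef_pos"],q["tcp_rot"],q["ft_force"],q["moment"])
```

```text
[611.9750819  -88.56744038 115.64707528] [-3.14143671e+00  1.88183997e-03 -3.81668403e-02] [-7.26010821  0.51379402  3.80960926] [-0.06417952  1.17186364 -0.17021039]
```

View pics/fin.png

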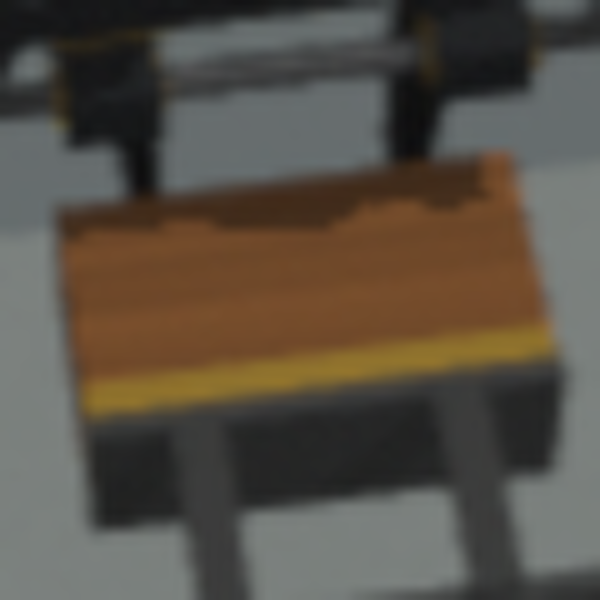

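The plinth's back top edge (83,418) to (557,357) runs right along the plate's top edge, about (88,426) to (562,364), with no wedge between them. I check the lateral alignment numerically.

Run:
```python
from h import *
g=lambda U:(np.array(U,float)+.5)/10-.5+[225,205]
P=ray("scene",g([(83,418),(557,357)]),140);Q=ray("scene",g([(90,432),(563,369)]),145)
print((P@ey),(Q@ey),P.mean(0)@ey-Q.mean(0)@ey,P@ex,Q@ex)
# subpixel: vertical end edges along rows
acc={}
for k in range(4):
  s=env.read_camera("scene").astype(float);b=s[:,:,0]-s[:,:,2];L=s.sum(2)
  for r in(232,235,238,241,244): acc.setdefault(("wR0",r),[]).append(cross(b[r],229,238))
  for r in(226,229,232,235,238): acc.setdefault(("wL0",r),[]).append(cross(b[r],274,284))
  for r in(250,252,254): acc.setdefault(("pR",r),[]).append(cross(L[r],230,238))
  for r in(244,246,248): acc.setdefault(("pL",r),[]).append(cross(L[r],276,285))
for k,v in acc.items():
  n,r=k;z=140 if n[0]=="w" else 125
  p=ray("scene",[(np.mean(v),r)],z)[0];print(k,np.mean(v).round(2),(p@ey).round(1),(p@ex).round(1))
# expected lines: predicted pixel rows of plinth ends vs plate back face ends (mid lat c)
for c in(-63.2,-64.2,-65.2):
  f=lambda d,l,z:proj("scene",[[*(d*ex+l*ey),z]])[0].round(2)
  print(c,"plinth back R,L",f(681,c-55,140),f(681,c+55,140),"plate backtop R,L",f(693,c-55,145),f(693,c+55,145),"backmid",f(693,c-55,120),f(693,c+55,120))
print(env.state()["ft_force"])
```

```text
[-118.51945334   -9.3192606 ] [-117.62066144   -9.47247264] -0.37278993074505706 [685.51970827 685.96105328] [692.09933974 692.04013521]
('wR0', 232) 230.86 -118.4 647.3
('wR0', 235) 231.25 -118.4 655.4
('wR0', 238) 231.65 -118.5 663.5
('wR0', 241) 232.07 -118.5 671.5
('wR0', 244) 232.67 -118.2 679.4
('wL0', 226) 276.92 -9.6 647.1
('wL0', 229) 277.66 -9.4 655.4
('wL0', 232) 278.44 -9.2 663.7
('wL0', 235) 279.08 -9.3 671.9
('wL0', 238) 279.8 -9.2 680.0
('pR', 250) 232.91 -119.0 686.6
('pR', 252) 233.15 -119.1 691.8
('pR', 254) 233.44 -119.1 696.9
('pL', 244) 280.94 -7.0 687.6
('pL', 246) 280.7 -8.6 692.7
('pL', 248) 280.36 -10.4 697.7
-63.2 plinth back R,L [232.74 244.6 ] [280.31 238.33] plate backtop R,L [233.34 248.13] [281.48 241.74] backmid [233.65 253.48] [280.75 247.16]
-64.2 plinth back R,L [232.3  244.66] [279.88 238.38] plate backtop R,L [232.9  248.19] [281.05 241.8 ] backmid [233.22 253.54] [280.32 247.21]
-65.2 plinth back R,L [231.86 244.71] [279.45 238.44] plate backtop R,L [232.46 248.25] [280.62 241.86] backmid [232.78 253.6 ] [279.9  247.27]
[-7.46497898 -0.41729229  3.47270055]
```

The ends line up to within a few tenths of a mm (plinth mid -63.8, plate mid -63.8). Now I trim the press to 10 N.

Request:
carry_out(series=[[0.006,0,0,0],[0,0,0,0],[0,0,0,0],[0,0,0,0],[0,0,0,0]])

```text
t: 14.45
eef_pos: [612.0, -88.6, 115.7]
tcp_rot: [-3.141, 0.002, -0.038]
ft_force: [-8.1, 0.4, 4.7]
opening: 0.594
grip_force: 4.2
```

Request:
carry_out(series=[[0.012,0,0,0],[0,0,0,0],[0,0,0,0],[0,0,0,0],[0,0,0,0]])

```text
t: 14.95
eef_pos: [612.1, -88.5, 115.7]
tcp_rot: [-3.141, 0.004, -0.038]
ft_force: [-11.7, 0.3, 6.6]
opening: 0.599
grip_force: 5.8
```

Request:
carry_out(series=[[0,0,0,0],[0,0,0,0],[0,0,0,0],[0,0,0,0],[0,0,0,0]])

```text
t: 15.45
eef_pos: [612.1, -88.5, 115.7]
tcp_rot: [-3.141, 0.004, -0.038]
ft_force: [-11.4, 0.4, 5.9]
opening: 0.604
grip_force: 5.8
```

Steady at about 11 N on the wrist. Friction on the glass takes part of that, so about 10 N reaches the plate. I hold.

Request:
carry_out(series=[[0,0,0,0],[0,0,0,0],[0,0,0,0],[0,0,0,0],[0,0,0,0]])

```text
t: 15.95
eef_pos: [612.1, -88.5, 115.7]
tcp_rot: [-3.141, 0.004, -0.038]
ft_force: [-11.5, 0.8, 6.8]
opening: 0.601
grip_force: 5.8
```

Request:
carry_out(series=[[0,0,0,0],[0,0,0,0],[0,0,0,0],[0,0,0,0],[0,0,0,0]])

```text
t: 16.45
eef_pos: [612.1, -88.5, 115.7]
tcp_rot: [-3.141, 0.004, -0.038]
ft_force: [-11.9, 0.8, 5.9]
opening: 0.603
grip_force: 5.8
```

Request:
carry_out(series=[[0,0,0,0],[0,0,0,0],[0,0,0,0],[0,0,0,0],[0,0,0,0]])

```text
t: 16.95
eef_pos: [612.1, -88.5, 115.7]
tcp_rot: [-3.141, 0.004, -0.038]
ft_force: [-11.4, 0.3, 6.5]
opening: 0.597
grip_force: 5.8
```

Request:
carry_out(series=[[0,0,0,0],[0,0,0,0],[0,0,0,0],[0,0,0,0],[0,0,0,0]])

```text
t: 17.45
eef_pos: [612.0, -88.5, 115.7]
tcp_rot: [-3.141, 0.004, -0.038]
ft_force: [-12.5, 0.5, 7.3]
opening: 0.598
grip_force: 5.8
```

Request:
carry_out(series=[[0,0,0,0],[0,0,0,0],[0,0,0,0],[0,0,0,0],[0,0,0,0]])

```text
t: 17.95
eef_pos: [612.1, -88.5, 115.7]
tcp_rot: [-3.141, 0.004, -0.038]
ft_force: [-11.7, 0.4, 6.7]
opening: 0.602
grip_force: 5.8
```

Request:
carry_out(series=[[0,0,0,0],[0,0,0,0],[0,0,0,0],[0,0,0,0],[0,0,0,0]])

```text
t: 18.45
eef_pos: [612.1, -88.5, 115.7]
tcp_rot: [-3.141, 0.004, -0.038]
ft_force: [-11.5, 0.3, 6.8]
opening: 0.6
grip_force: 5.8
```

Request:
carry_out(series=[[0,0,0,0],[0,0,0,0],[0,0,0,0],[0,0,0,0],[0,0,0,0]])

```text
t: 18.95
eef_pos: [612.0, -88.5, 115.7]
tcp_rot: [-3.141, 0.004, -0.038]
ft_force: [-11.6, -0.2, 7.0]
opening: 0.599
grip_force: 5.8
```

Request:
carry_out(series=[[0,0,0,0],[0,0,0,0],[0,0,0,0],[0,0,0,0],[0,0,0,0]])

```text
t: 19.45
eef_pos: [612.1, -88.5, 115.7]
tcp_rot: [-3.141, 0.004, -0.038]
ft_force: [-11.2, 0.1, 6.5]
opening: 0.6
grip_force: 5.8
```

```bash
python3 -c "
from cell import env
print(env.job_done())"
```

```text
the job is handed in; nothing more can be done
None
```

I handed the job in with the plinth flat against the plate, its ends lined up to within about half a millimetre by camera; the arm had pressed steadily at 11–12 N (wrist reading, friction included) for about 4.5 s and was still pressing.

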